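Clamp the gear pump on the parts counter

ROBOT

A 6-joint arm with a two-finger parallel gripper is mounted at the origin on the work surface. World frame = base frame: x ahead of the robot, y to its left, z up, the work surface at z = 0. Lengths are in mm, angles in rad, forces in N, time in s.
With the tool pointing down it reaches from about 400 to 825 mm from the base axis. Payload 7 kg.
Tool frame: the origin (TCP) lies at the very end of the fingers, on their centre line; the grasp point (between the pads) lies 19 mm behind it; z points along the fingers, y is the direction in which the jaws open and shut (so a half turn about z gives the same grasp; the last joint's range is limited). The gripper opens to 88 mm and grips with 3 to 60 N. Pads are 19 mm wide; open, the fingers measure 130 mm over their backs; the gripper's body (78 mm by 193 mm) begins 47 mm behind the grasp point.
Start: joints at [1.421, 0.359, 0.012, 0, -1.224, -0.288], TCP at [286.17, 611.312, 226.561] pointing down, gripper open.
Joint ranges: [-3.07, 3.07], [-1.43, 2.12], [-1.02, 1.25], [-3.03, 1.67], [-3.05, -0], [-3.03, 3.03]. Speed limits (rad/s): [2.39, 2.39, 3.01, 3.14, 3.14, 3.14].

INTERFACE

Orientations are given as a unit quaternion [x, y, z, w].
In Python, from plant import bot gives the robot as it stands. Calls block until the motion is done:
- bot.move_ptp(position, orientation): joint-space move of the TCP to a pose.
- bot.line_to(position, velocity=150, ori=None): straight line of the TCP; ori=None keeps the orientation; velocity is the mean speed in mm/s.
- bot.move_joints(angles): joint-space move.
- bot.move_gripper(opening, force=None): finger opening in mm; force is the grip in N (None keeps the last); returns when the fingers have stopped.
- bot.pause(seconds).
- bot.solve_ik(position, orientation): joint angles nearest the present ones, or None.
- bot.read_state(): the state.
- bot.camera(name): name is "side" or "top"; returns the picture (384x512x3 uint8, red, green, blue); there is no depth.
- bot.get_calibration(name): a dict with "fx", "fy", "cx", "cy" (pixels), "view" (4x4, takes a point from world to camera coordinates). Camera axes: x right, y up, looking along -z (the intrinsics and any distortion apply to the point x, -y, -z); pixel columns grow to the right and rows downward; lengths in mm; the calibration is good to about 2 mm. A picture is of the moment at which its call begins. get_calibration takes no time and is no camera call.
A pose or a line that the arm cannot do raises bot.Unreachable and nothing moves.
- bot.close_job(): hands the job in, once; it reports no verdict.
The state is a dict: "t": time; "joint_pos": joint angles; "qvel": joint speeds; "tau": joint torques, N m; "tcp_pos": TCP position; "eef_rot": TCP orientation; "contact_force": force on the tool from outside, world axes, zero at the start; "moment": the same for the moment, N m; "width": finger opening in mm.
Only numpy, scipy, OpenCV 4.12 (cv2) and the standard library are available. Lean on these libraries where they do the work, as an engineer would, in place of code of your own. Each camera call takes 0.05 s, during which the arm holds its last target. There are 200 camera calls.

TASK

Hold the gear pump down in the bar clamp: press the sliding jaw down the bar until its pad is on the pump and the jaw tilts up and bites on the bar by itself, then tighten the screw handle clockwise about half a turn past that point, never a full turn. Go gently: do not overload the jaw's tab or shift the pump, leave the other things on the counter where they are, and let go of the clamp at the end.

Things in the scene. Friction and masses are not known exactly. Their poses are not given: they have to be found in the camera images.
- clamp: Fixed steel base plate of the clamp, 270 x 120 x 12 mm, on the counter. Origin on the counter surface, straight below the clamp screw. Its x axis is the way the clamp arm points: the upright steel bar (25 x 16 mm, top 202 mm above the counter) stands at x = -80 mm, y = 0. Below the screw a steel pad, top 16 mm above the counter, carries the pump. Plate: x -165 to 105 mm, y -60 to 60 mm.
- jaw: The sliding jaw, a grey casting. Origin on the bar's axis at half the height of its head (44 x 34 x 40 mm). Its x axis points along the arm, which reaches 96 mm from the bar and is 22 mm high and 16 mm wide; the screw goes through it at x = 80 mm. Behind the bar, at x = -43 mm, it has the thumb tab.
- screw_mid (a point): Point of the jaw on the screw's axis, at the jaw origin's height. The pad hangs below it on the screw's end: a steel disc 32 mm across whose underside lies 37 to 55 mm below this point with the handle at 0 (it differs from time to time and is not measured). The pad is sprung, 7 N per mm.
- tab_top (a point): Centre of the flat top of the thumb tab, 26 x 32 mm, where the jaw is meant to be pressed straight down with closed fingers. It is 26 mm above and 43 mm behind the jaw's origin. A load of more than 25 N breaks the tab. The bar stands 43 mm away and rises up to about 68 mm above the tab.
- tab: The thumb tab itself, part of the jaw; origin at the centre of its top (same point as tab_top).
- jaw_slide (a joint): How far the jaw has been slid down the bar from its top position, m (0 to 0.063; the jaw's origin is 166 mm above the counter at 0). It slides when pressed with some 4 N and stays where it is left. Pushed briskly (above about 0.05 m/s) at the tab it may bite too early; let go and it drops level again.
- jaw_tilt (a joint): Tilt of the jaw, rad: 0 while it hangs level and slides freely, growing as the arm's end is lifted relative to the bar. When the pad stands on the pump and the tab is pressed on by about 5 mm, the jaw tilts by 0.035 to 0.05 and binds on the bar: it then feels solid (12 N on the tab is plenty) and stays tilted when let go. It grows to about 0.055 as the screw is tightened.
- handle (a joint): Angle of the screw handle, rad, growing clockwise seen from above (tightening); it starts within 0.3 of 0. The screw goes down 1.6 mm per rad, handle and pad with it. It turns against about 0.16 N m, rising by about 0.013 N m per rad once the jaw is bound on the pump (the clamping force rises by about 8 N per rad), and stays where it is left.
- handle_grip (a point): Centre of the steel T-handle on the screw's top: a level round bar 64 mm long (along its x axis), 18 mm thick, 91 mm above the jaw's origin and 80 mm along the arm from it. It leans with the jaw: bearing on it, sideways or down, can loosen the bite. Its underside ends up about level with the bar's top (within 15 mm).
- pump_mid (a point): Centre of the gear pump (30 mm above its underside): aluminium body standing on its 84 x 60 mm flange, 60 mm high, with a flat steel cover 66 x 55 mm on top. It stands on the base below the screw.
- pump: The same gear pump, 0.7 kg, origin at the centre of its underside.
- adapter: Brass hexagon adapter 26 mm wide, 30 mm high, standing on the base plate's free corner; leave alone.
- bearing: Steel bearing ring 52 mm across, 15 mm high; leave alone.
- spanner: Steel spanner 190 mm long; leave alone.
- filter: Black filter canister 76 mm across, 94 mm high; leave alone.
- carton_a: Orange carton 100 x 70 x 55 mm; leave alone.
- carton_b: Brown carton 75 x 60 x 45 mm; leave alone.
- elbow: Steel pipe elbow about 55 mm long, 24 mm thick; leave alone.
- nut: Steel hexagon nut 22 mm wide, 12 mm high, lying on the base plate behind the bar; leave alone.
There are look-alikes about, which are no part of the job. What is shaped like the pump but blue or yellow is not meant.

How it is judged:
By the outcome, as a careful person would: the job done as asked, in the order asked, and still so for the second after the job is handed in, with the robot touching nothing.
It also fails if it takes over 67 s, if anything falls off the work surface, if the arm or the gripper's body presses on something with over 40 N, if the wrist force passes 120 N, or if a joint passes its speed limit or range.

## Working session

There is one attempt and no reset: what is moved stays moved. The work goes in short steps, each a Python script; the robot and the scene stay as the last script left them, time stands still between calls to the robot, and variables do not carry over. Pictures are saved under pics/ and viewed, on a budget of 10 in all, crops included, one or two more only if the job needs it, and the job is handed in when it is done.

```bash
ls; mkdir -p pics; python3 - <<'E'
from plant import bot
import cv2,numpy as np
np.set_printoptions(precision=4,suppress=True)
for n in("side","top"):
    im=bot.camera(n); cv2.imwrite(f"pics/{n}0.png",cv2.cvtColor(im,cv2.COLOR_RGB2BGR))
    c=bot.get_calibration(n); print(n,{k:(np.array(v) if k=="view" else v) for k,v in c.items()})
a,b=cv2.imread("pics/side0.png"),cv2.imread("pics/top0.png")
s=bot.read_state(); print(s)
E
```

```text
pics
side {'fx': 360.49802438634185, 'fy': 360.49802438634185, 'cx': 260.63877596111877, 'cy': 192.41804403745903, 'view': array([[   -0.998 ,    -0.064 ,     0.0008,   536.7193],
       [    0.0379,    -0.5812,     0.8129,  -137.2952],
       [   -0.0515,     0.8112,     0.5825, -1116.8834],
       [    0.    ,     0.    ,     0.    ,     1.    ]])}
top {'fx': 370.8281100917618, 'fy': 370.8281100917618, 'cx': 256.62051353163554, 'cy': 184.69327452261376, 'view': array([[   -0.0128,    -0.9999,     0.0007,    17.2814],
       [    0.9945,    -0.0126,     0.1044,  -546.338 ],
       [   -0.1044,     0.002 ,     0.9945, -1335.3467],
       [    0.    ,     0.    ,     0.    ,     1.    ]])}
{'t': 0.1, 'joint_pos': array([ 1.4211,  0.3593,  0.0112, -0.0003, -1.2241, -0.2881]), 'qvel': array([-0.0006, -0.0008,  0.0027,  0.0002,  0.    ,  0.0002]), 'tau': array([ -0.0025, -58.4166,  29.3752,   7.0157,   0.0101,  -0.    ]), 'tcp_pos': array([285.9923, 610.9396, 225.7317]), 'eef_rot': array([ 0.9761, -0.2172, -0.0001,  0.0007]), 'contact_force': array([ 0.0147,  0.2888, -0.4863]), 'moment': array([ 0.0092, -0.0322, -0.0029]), 'width': 87.75223574857952}
```

View pics/side0.png

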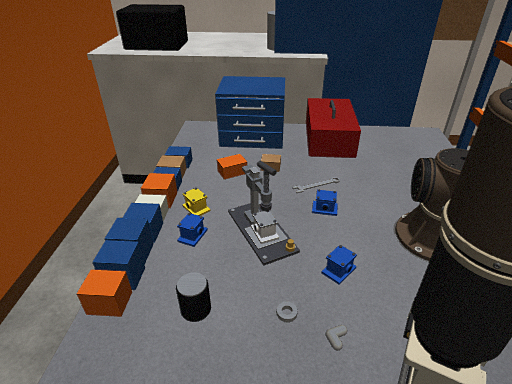

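View pics/top0.png

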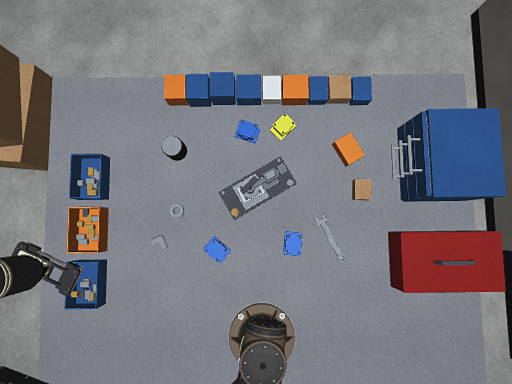

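The side view shows the clamp with its bar at (255,185), the pump at (265,225) and the adapter at (291,243). The top view shows the plate centred at (258,189), the adapter at (235,212), and the arm pointing lower-left. Next I'll zoom in and measure the plate.

```bash
cat > h.py <<'E'
import cv2,numpy as np
from plant import bot
np.set_printoptions(precision=3,suppress=True)
CAL={n:bot.get_calibration(n) for n in("side","top")}
def ray(n,uv):
    c=CAL[n];V=np.array(c["view"]);R,t=V[:3,:3],V[:3,3]
    d=np.array([(uv[0]-c["cx"])/c["fx"],-(uv[1]-c["cy"])/c["fy"],-1.])
    return -R.T@t,R.T@d
def onz(n,uv,z):
    o,d=ray(n,uv);return o+d*(z-o[2])/d[2]
def proj(n,p):
    c=CAL[n];q=np.array(c["view"])@np.append(p,1)
    return np.array([c["cx"]+c["fx"]*q[0]/-q[2],c["cy"]+c["fy"]*q[1]/q[2]])
def tri(uvs,uvt):
    (a,u),(b,v)=ray("side",uvs),ray("top",uvt)
    s=np.linalg.lstsq(np.c_[u,-v],b-a,rcond=None)[0]
    p,q=a+s[0]*u,b+s[1]*v
    return (p+q)/2,np.linalg.norm(p-q)
def crop(n,box,k,im=None):
    x,y,w,h=box
    im=bot.camera(n) if im is None else im
    return cv2.resize(im[y:y+h,x:x+w],None,fx=k,fy=k,interpolation=cv2.INTER_CUBIC)
def save(name,im): cv2.imwrite(f"pics/{name}.png",cv2.cvtColor(im,cv2.COLOR_RGB2BGR))
E
python3 - <<'E'
from h import *
t=cv2.cvtColor(cv2.imread("pics/top0.png"),cv2.COLOR_BGR2RGB);s=cv2.cvtColor(cv2.imread("pics/side0.png"),cv2.COLOR_BGR2RGB)
save("z0",np.hstack([crop("top",(214,149,90,74),4,t)[:296],cv2.resize(crop("side",(222,148,80,120),5,s),None,fx=1,fy=1)[:296]*0+0]) if 0 else crop("top",(214,149,90,74),8,t))
save("z1",crop("side",(222,150,84,116),5,s))
g=cv2.cvtColor(t,cv2.COLOR_RGB2GRAY); print(g[205,230:250],g[225,230:240])
m=np.zeros_like(g); m[145:228,210:306]=(g[145:228,210:306]<85)*255
m=cv2.morphologyEx(m,cv2.MORPH_OPEN,np.ones((2,2)))
cs,_=cv2.findContours(m,cv2.RETR_EXTERNAL,cv2.CHAIN_APPROX_NONE)
c=max(cs,key=cv2.contourArea); 
w=np.array([onz("top",p[0],12)[:2] for p in c],np.float32)
r=cv2.minAreaRect(w);print(cv2.contourArea(c),r,cv2.boxPoints(r))
E
```

```text
[ 81  80  77  79  76  79  78  78  77  77  74  73  74 159 153 152 151 151
 150 150] [135 134 134 134 131 135 134 136 136 134]
320.0 ((484.8677673339844, 90.83016204833984), (119.07994842529297, 68.94202423095703), 27.692218780517578) [[416.128  93.683]
 [448.167  32.638]
 [553.607  87.977]
 [521.568 149.022]]
```

View pics/z0.png

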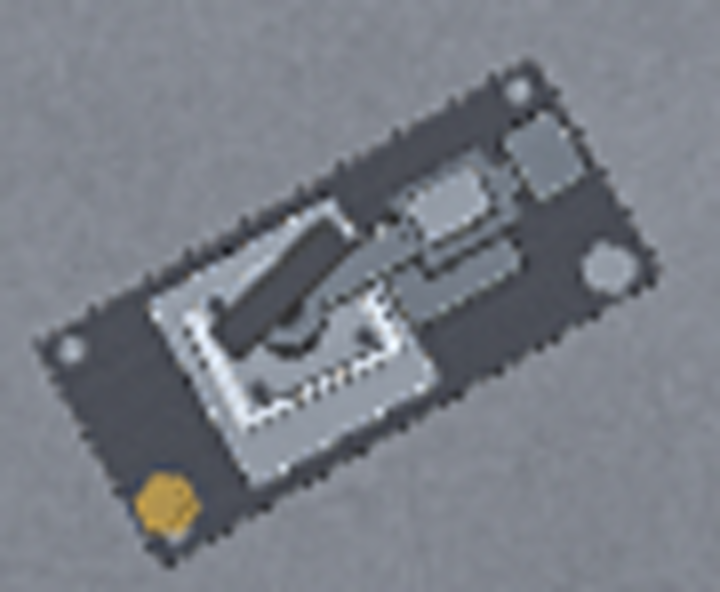

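View pics/z1.png

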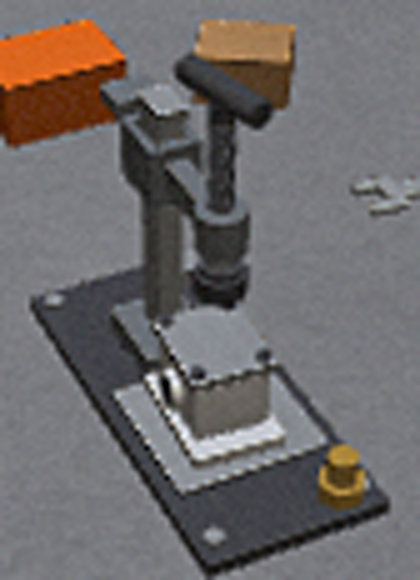

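The plate corners in the zoomed top view are at (38,342), (168,565), (658,280) and (535,62). Also in that view, the tab is at (545,157), the bar top at (450,203), and the handle runs from (232,343) to (338,232). In the side zoom the handle runs from (185,68) to (262,112), and the bar top is at (165,98).

```bash
python3 - <<'E'
from h import *
T=lambda x,y:(214+(x+.5)/8-.5,149+(y+.5)/8-.5)
S=lambda x,y:(222+(x+.5)/5-.5,150+(y+.5)/5-.5)
L,B,R,U=[onz("top",T(*p),12)[:2] for p in((38,342),(168,565),(658,280),(535,62))]
print("sides",[np.linalg.norm(a-b) for a,b in((L,B),(B,R),(R,U),(U,L))])
x=(L+B-R-U);x/=np.linalg.norm(x);y=np.array([-x[1],x[0]])
mid=(L+B+R+U)/4; O=mid+30*x   # plate centre at clamp x=-30
print("origin",O,"x",x,"yaw",np.arctan2(x[1],x[0]))
loc=lambda p:np.array([(p[:2]-O)@x,(p[:2]-O)@y])
for n,uv,z in(("bar",(450,203),202),("tab",(545,157),192),("handle",(286,288),266),("h1",(232,343),266),("h2",(338,232),266),("adapter",(168,503),42),("nut",(610,268),24)):
    print(n,loc(onz("top",T(*uv),z)),onz("top",T(*uv),z))
for n,uv in(("pc1",(393,343)),("pc2",(215,300)),("pc3",(250,415))): print(n,loc(onz("top",T(*uv),76)))
for n,s,t in(("bar",(165,98),(450,203)),("h1",(262,112),(232,343)),("h2",(185,68),(338,232)),("tab",(125,97),(545,157))):
    p,e=tri(S(*s),T(*t));print("tri",n,p,e,loc(p))
tw=lambda lx,ly,z:np.r_[O+lx*x+ly*y,z]
tab=tw(-123,0,192);q=np.arctan2(x[1],x[0])
from scipy.spatial.transform import Rotation as Ro
for a in np.arange(-180,180,30):
    o=(Ro.from_euler("z",q+np.radians(a))*Ro.from_euler("x",np.pi)).as_quat()
    j=[bot.solve_ik(p,o) for p in(tab+[0,0,0],tab-[0,0,65],tw(0,0,230))]
    print(a,[None if k is None else np.round(k,2) for k in j])
E
```

```text
sides [np.float64(119.84094363558751), np.float64(262.9141146765709), np.float64(117.40464468264672), np.float64(266.63164618834287)]
origin [523.282  33.7  ] x [-0.487  0.873] yaw 2.079936303654156
bar [-76.696  -2.179] [562.568 -32.207 202.   ]
tab [-120.604   -0.228] [582.266 -71.496 192.   ]
handle [-0.133  1.233] [522.27   32.982 266.   ]
h1 [27.989  9.214] [501.594  53.647 266.   ]
h2 [-27.897  -7.49 ] [543.419  12.992 266.   ]
adapter [86.546 36.835] [448.934  91.314  42.   ]
nut [-143.124   43.329] [ 555.211 -112.39    24.   ]
pc1 [-35.876  26.945]
pc2 [ 22.993 -28.983]
pc3 [34.843 23.099]
tri bar [560.016 -32.131 203.66 ] 4.617091245771095 [-75.386   0.012]
tri h1 [501.03   54.251 250.971] 3.734129896886334 [28.79   9.412]
tri h2 [543.998  12.996 251.521] 2.4291608398967224 [-28.175  -7.997]
tri tab [585.02  -72.504 177.738] 1.2348570804369512 [-122.826   -2.141]
-180 [array([ 0.21,  0.24, -0.24,  0.  , -1.09,  0.3 ]), array([ 0.21,  0.3 , -0.32,  0.  , -0.95,  0.3 ]), array([ 0.44,  0.11, -0.31,  0.  , -1.15,  0.07])]
-150 [array([ 0.21,  0.24, -0.24,  0.  , -1.09,  0.83]),
[... 933 characters left out ...]
  , -0.95, -2.32]), array([ 0.44,  0.11, -0.31, -0.  , -1.15, -2.55])]
60 [array([ 0.21,  0.24, -0.24, -0.  , -1.09, -1.79]), array([ 0.21,  0.3 , -0.32, -0.  , -0.95, -1.79]), array([ 0.44,  0.11, -0.31, -0.  , -1.15, -2.02])]
90 [array([ 0.21,  0.24, -0.24,  0.  , -1.09, -1.27]), array([ 0.21,  0.3 , -0.32, -0.  , -0.95, -1.27]), array([ 0.44,  0.11, -0.31, -0.  , -1.15, -1.5 ])]
120 [array([ 0.21,  0.24, -0.24,  0.  , -1.09, -0.74]), array([ 0.21,  0.3 , -0.32,  0.  , -0.95, -0.74]), array([ 0.44,  0.11, -0.31,  0.  , -1.15, -0.98])]
150 [array([ 0.21,  0.24, -0.24,  0.  , -1.09, -0.22]), array([ 0.21,  0.3 , -0.32,  0.  , -0.95, -0.22]), array([ 0.44,  0.11, -0.31,  0.  , -1.15, -0.45])]
```

Every feature lies within about 3 mm of the expected layout: bar at −77, tab at −121 to −123, handle at 0 along the clamp x axis. The clamp yaw is 2.08. The next move is to hover over the tab with closed fingers and press gently under force feedback.

```bash
cat >> h.py <<'E'
from scipy.spatial.transform import Rotation as Ro
O=np.array([523.28,33.7]);YAW=2.080
X=np.array([np.cos(YAW),np.sin(YAW)]);Y=np.array([-X[1],X[0]])
def tw(lx,ly,z): return np.r_[O+lx*X+ly*Y,z]
def loc(p): return np.array([(p[:2]-O)@X,(p[:2]-O)@Y])
def ori(a): return (Ro.from_euler("z",YAW+a)*Ro.from_euler("x",np.pi)).as_quat()
def F(): 
    s=bot.read_state();return np.array(s["contact_force"]),s
E
python3 - <<'E'
from h import *
bot.move_gripper(0,20)
p=np.array(bot.read_state()["tcp_pos"]);p[2]=370
bot.line_to(p,250)
bot.move_ptp(tw(-123,-1,330),ori(-np.pi)); print(bot.read_state()["t"])
bot.line_to(tw(-123,-1,215),100); bot.pause(.3)
f0,s=F();print(s["t"],f0,s["tcp_pos"],s["width"]); z=215
while z>170:
    z-=2; bot.line_to(tw(-123,-1,z),20); f,s=F(); d=f-f0
    print(z,s["tcp_pos"][2],d,round(s["t"],2))
    if d[2]>2: break
save("t1",bot.camera("top"));save("s1",bot.camera("side"))
np.save("f0.npy",f0)
E
```

```text
4.8917
6.4917 [0.159 0.292 0.357] [584.218 -73.168 215.308] 0.38532147882359546
213 212.79131620504546 [-0.311 -0.062 -1.1  ] 6.74
211 210.78079717908946 [-0.217  0.867 -0.233] 6.99
209 208.81651282066088 [ 0.177 -0.269 -0.968] 7.24
207 206.81655642721145 [ 0.602 -0.006  0.553] 7.49
205 204.83119899804265 [-0.54  -1.371 -0.193] 7.74
203 202.84105019697603 [-0.435 -0.111 -0.19 ] 7.99
201 200.83075648812886 [-0.279 -1.083 -0.724] 8.24
199 198.84547050772412 [ 0.034 -0.846  0.517] 8.49
197 196.83650918931735 [ 0.605 -0.689 -0.426] 8.74
195 194.83804947296673 [-0.552  0.405 -0.311] 8.99
193 192.83743126903101 [-0.114 -0.199 -0.413] 9.24
191 190.8142377638574 [-0.718  0.327 -0.724] 9.49
189 188.8199816930527 [-0.161 -1.388  0.192] 9.74
187 186.8484794172022 [-0.622 -0.369 -0.653] 9.99
185 185.12330555254172 [ 1.168 -0.716  0.526] 10.24
183 182.91916561163316 [-0.131  0.273  0.745] 10.49
181 180.73342148608901 [ 0.058 -0.282  0.541] 10.74
179 178.66897162434094 [ 0.562 -0.797 -0.084] 10.99
177 176.6725856230526 [-1.071 -0.542 -0.095] 11.24
175 174.68236181966162 [-1.545 -0.285  0.471] 11.49
173 172.72304772767833 [-0.414  0.004  0.198] 11.74
171 170.75988706993178 [ 0.017 -0.024  0.011] 11.99
169 168.747139864901 [-0.974 -0.545  0.326] 12.24
```

```bash
python3 - <<'E'
from h import *
t=cv2.imread("pics/top0.png")
r=lambda n:cv2.cvtColor(cv2.imread(f"pics/{n}.png"),cv2.COLOR_BGR2RGB)
a=crop("side",(222,130,84,120),5,r("s1"));b=crop("top",(234,139,72,120),5,r("t1"))
save("z2",np.hstack([a,b]))
E
```

```text
(no output)
```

View pics/z2.png

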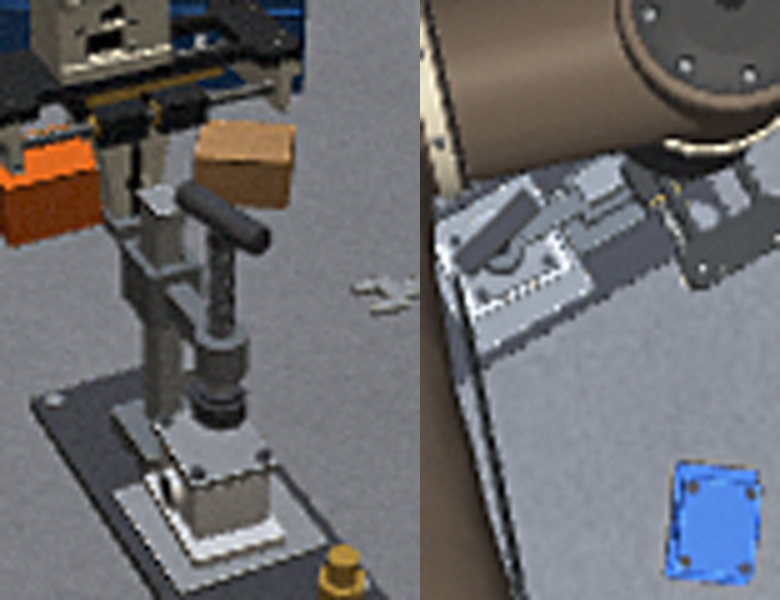

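The fingers are on the tab and the jaw is sliding level; the handle end has dropped about 5 px (near 15 mm), and the pad is just above the pump cover. I'll continue in finer steps until it feels solid.

```bash
python3 - <<'E'
from h import *
f0=np.load("f0.npy"); z=169
while z>134:
    st=1 if z>158 else .5
    z-=st; bot.line_to(tw(-123,-1,z),15); 
    d=[];
    for _ in range(2):
        f,s=F(); d.append(f-f0); bot.pause(.02)
    d=np.mean(d,0)
    print(z,round(s["tcp_pos"][2],2),d,round(s["t"],2))
    if d[2]>11: break
E
```

```text
168 168.0 [-0.058  0.107  1.081] 12.61
167 166.95 [-0.292 -0.422  1.509] 12.89
166 165.9 [-0.758  0.333  1.343] 13.18
165 164.88 [ 0.044 -0.654  1.513] 13.46
164 163.9 [ 0.359 -0.53   1.061] 13.74
163 162.9 [-0.155 -0.437  2.201] 14.03
162 161.89 [-0.1   -0.244  1.145] 14.31
161 160.89 [-0.063 -0.254  0.953] 14.59
160 159.88 [-0.13  -0.746  1.413] 14.88
159 158.91 [-0.982 -0.32   1.352] 15.16
158 157.89 [-0.37  -0.461  1.001] 15.44
157.5 157.52 [-0.7   -0.587  1.685] 15.72
157.0 157.0 [-0.418 -1.267  2.296] 16.01
156.5 156.44 [ 0.589 -0.25   2.513] 16.29
156.0 155.94 [-0.456 -1.379  1.872] 16.57
155.5 155.45 [ 0.082 -0.891  1.925] 16.86
155.0 154.95 [ 0.429 -1.19   2.021] 17.14
154.5 154.42 [ 0.019 -0.77   2.266] 17.43
154.0 153.95 [-0.019 -0.472  2.503] 17.71
153.5 153.45 [-0.483 -0.186  1.185] 17.99
153.0 152.94 [-0.544 -1.198  1.727] 18.27
152.5 152.44 [-0.386 -1.189  2.454] 18.56
152.0 151.95 [ 0.72  -0.57   1.347] 18.84
151.5 151.44 [-0.058 -0.879  2.296] 19.12
151.0 150.96 [-0.057 -1.829  2.05 ] 19.41
150.5 150.47 [-0.128 -1.152  2.459] 19.69
150.0 149.93 [ 0.146 -0.452  2.025] 19.98
149.5 149.42 [ 0.046 -0.667  2.292] 20.26
149.0 148.95 [-0.281 -1.147  2.283] 20.54
148.5 148.56 [ 0.206 -1.83   2.81 ] 20.82
148.0 148.12 [ 1.105 -1.495  3.683] 21.11
147.5 147.7 [ 0.375 -3.138  4.013] 21.39
147.0 147.27 [ 0.593 -3.669  5.309] 21.68
146.5 146.85 [ 0.356 -3.383  4.727] 21.96
146.0 146.42 [ 0.207 -4.693  5.71 ] 22.24
145.5 146.02 [ 0.624 -4.662  5.814] 22.52
145.0 145.58 [ 0.88  -4.639  6.229] 22.81
144.5 145.17 [ 0.829 -5.329  6.511] 23.09
144.0 144.74 [ 0.72  -5.047  6.067] 23.38
143.5 144.3 [ 0.932 -5.91   6.605] 23.66
143.0 143.85 [ 0.306 -6.48   6.632] 23.94
142.5 143.52 [ 0.622 -6.411  6.979] 24.23
142.0 143.27 [ 0.378 -7.653  9.162] 24.51
141.5 143.06 [ 0.241 -7.649 10.618] 24.79
141.0 142.87 [-0.99  -7.402 13.142] 25.07
```

The pad made contact at z ≈ 148.7. The jaw then gave for about 5 mm and turned solid at 13 N. I'll let go and measure the handle.

```bash
python3 - <<'E'
from h import *
p=np.array(bot.read_state()["tcp_pos"])
bot.line_to(tw(-123,-1,150),40);bot.line_to(tw(-123,-1,225),120)
save("t2",bot.camera("top"));save("s2",bot.camera("side"));print(F()[1]["t"])
r=lambda n:cv2.cvtColor(cv2.imread(f"pics/{n}.png"),cv2.COLOR_BGR2RGB)
a=crop("side",(236,154,60,90),6,r("s2"));b=crop("top",(232,154,64,90),6,r("t2"))
save("z3",np.hstack([a,b]))
E
```

```text
26.3417
```

View pics/z3.png

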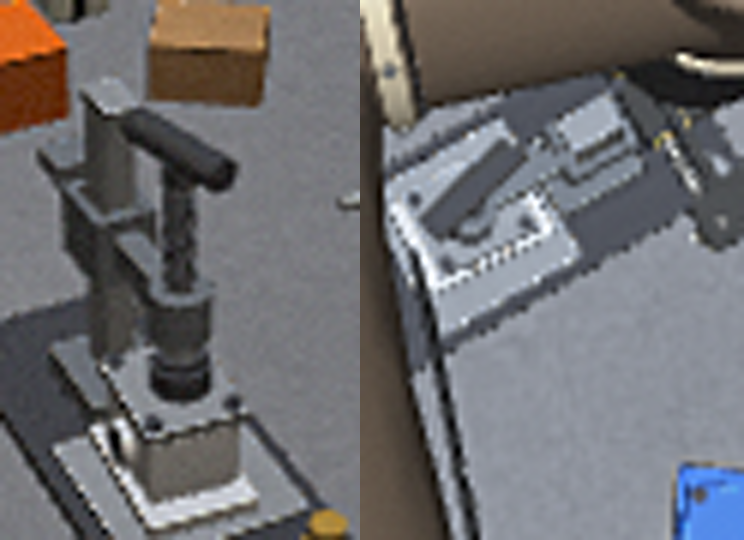

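The pad stands on the pump cover and the jaw stayed bitten. The handle in the top crop runs from (431,228) to (517,146), and in the side crop from (130,125) to (228,172). Next I'll measure the handle's centre and direction.

```bash
python3 - <<'E'
from h import *
T=lambda x,y:(232+(x-360+.5)/6-.5,154+(y+.5)/6-.5)
S=lambda x,y:(236+(x+.5)/6-.5,154+(y+.5)/6-.5)
for s,t in(((228,172),(431,228)),((130,125),(517,146))):
    p,e=tri(S(*s),T(*t));print("tri",p,e,loc(p),"onz",loc(onz("top",T(*t),213)))
im=cv2.imread("pics/t2.png");g=cv2.cvtColor(im,cv2.COLOR_BGR2GRAY)
print(g[174:196,240:262])
for th in(58,64,70):
    m=np.zeros_like(g);m[172:198,238:262]=(g[172:198,238:262]<th)*255
    cs,_=cv2.findContours(m,cv2.RETR_EXTERNAL,cv2.CHAIN_APPROX_NONE);c=max(cs,key=cv2.contourArea)
    r=cv2.minAreaRect(c);M=cv2.moments(c)
    uv=np.array(r[0]);print(th,r,loc(onz("top",uv,213)),loc(onz("top",(M["m10"]/M["m00"],M["m01"]/M["m00"]),213)))
# initial picture at z=250
T=lambda x,y:(214+(x+.5)/8-.5,149+(y+.5)/8-.5)
for q in((232,343),(338,232)):print("init",loc(onz("top",T(*q),250)))
E
```

```text
tri [502.448  52.811 217.44 ] 5.741153502491026 [26.842  8.873] onz [25.296  5.997]
tri [548.095   6.826 210.836] 1.9359470027033385 [-35.561  -8.566] onz [-35.901  -9.188]
[[ 99 100 144 153 151 155 152 154 125 102  87  76  69 114 166 186  96  80
   85  82  87  82]
 [ 96 147 155 153 151 159 124  98  85  74  69  95 173 170 177 186 131  80
   79  82  85  85]
 [143 158 154 155  94 125  91  78  72  90 218 176 177 176 176 182 183 121
   84  86  84  82]
 [157 154 158 130  84  86  77  70 114 166 192 177 175 180 144  93 120 188
   99  79  64 181]
 [162 126 102  87  76  70 113 172 171 176 176 175 182 150  85  73  84 114
   84  97 128 151]
 [122  90  80  72  96 176 171 176 173 172 174 184 150  86  77  85  86  83
   79  96 139 130]
 [ 85  74  34 114 163 180 175 167 169 166 181 161  89  79  87  86  85  86
   78  64 131 138]
 [ 70 114 164 171 175 170 170 198 207 194 120  86  80  85  87  87  85  81
   72 127 139 133]
 [181 174 177 173 168 196 201 191 188 122  74  79  87  86  86  84  81  71
  127 140 137 134]
 [178 174 172 168 193 186 181 183 120  79  83  87  88  86  85  82  70 129
  139 137 137 13
[... 797 characters left out ...]
 86  74 165 171 166 168
  165 138 121 108]
 [232 233 176 164  92  67  89  43  73  79  77  77  78 112 168 168 166 168
  136 108 228 230]
 [238 241 198 169 161 120 167 167 136  75  79  83 158 165 168 170 135 116
  230 234 219 124]
 [117 188 234 173 167 165 174 174 167 160 163 162 169 169 137 113 206 145
  213 126 167 153]]
58 ((241.25003051757812, 172.25001525878906), (0.7071067094802856, 1.4142134189605713), 45.0) [  0.634 -51.2  ] [  0.537 -50.835]
64 ((241.25003051757812, 172.25001525878906), (0.7071067094802856, 1.4142134189605713), 45.0) [  0.634 -51.2  ] [  0.537 -50.835]
70 ((241.5, 172.5), (1.0, 1.0), 90.0) [  0.341 -50.104] [  0.341 -50.104]
init [27.815  7.711]
init [-28.871  -9.228]
```

```bash
cat >> h.py <<'E'
TAU=.045
def hori(a): return (Ro.from_euler("z",YAW)*Ro.from_euler("y",-TAU)*Ro.from_euler("z",a)*Ro.from_euler("x",np.pi)).as_quat()
AX=np.r_[-np.sin(TAU)*X,np.cos(TAU)]
def hp(cx,cy,zc=214): # TCP for a grasp point at the handle centre
    return tw(cx,cy,zc)-19*AX
A0=-np.pi+.28
E
python3 - <<'E'
from h import *
bot.line_to(tw(-123,-1,290),200)
c=hp(-4.3,-1.4)
bot.move_ptp(c+80*AX,hori(A0));bot.move_gripper(46,5)
print(F()[1]["joint_pos"],bot.solve_ik(c,hori(A0-np.pi)))
bot.line_to(c,80);bot.pause(.2)
f0,s=F();print(s["t"],f0,s["tcp_pos"]-c)
bot.move_gripper(23,3);f,s=F();print(s["width"],f-f0)
bot.move_gripper(15,3);bot.pause(.15)
d=[]
for _ in range(4): d.append(F()[0]-f0);bot.pause(.02)
d=np.mean(d,0);s=F()[1];print(s["width"],d,"local",d[:2]@X,d[:2]@Y,s["moment"],s["t"]);np.save("fg.npy",f0)
save("t3",bot.camera("top"));save("s3",bot.camera("side"))
r=lambda n:cv2.cvtColor(cv2.imread(f"pics/{n}.png"),cv2.COLOR_BGR2RGB)
save("z4",crop("side",(226,124,90,120),5,r("s3")))
E
```

```text
[ 0.39   0.101 -0.197 -0.047 -1.278  0.413] [ 0.397  0.153 -0.323 -0.05  -1.101 -2.727]
29.625 [-0.047 -0.268 -0.546] [0.19  0.048 0.413]
23.148905194252173 [-0.542  0.466 -0.064]
17.927044272964903 [-1.377 -1.756  1.078] local -0.8621450685173512 2.058249476513379 [-0.788  0.395  0.03 ] 30.7583
```

View pics/z4.png

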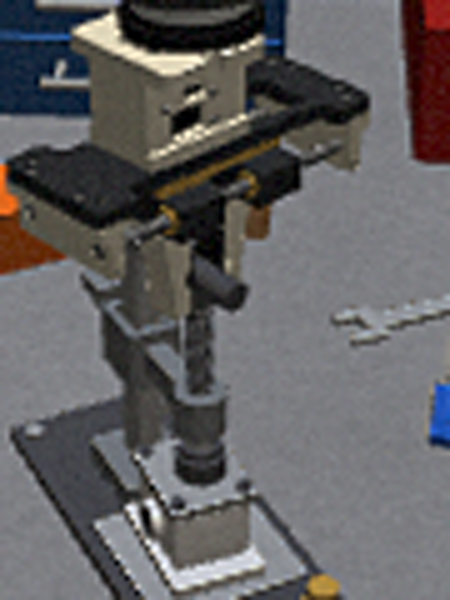

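The grip is good: width 17.9 mm, bar between the pads, side force about 2 N. I'll tighten clockwise in small force-corrected steps.

```bash
python3 - <<'E'
from h import *
f0=np.load("fg.npy");off=np.r_[.3*Y,0.]
c=hp(-4.3,-1.4)
bot.line_to(c+off,5);bot.move_gripper(15,40)
N=20;p=c+off
def avg(n=3):
    d=[]
    for _ in range(n): f,s=F();d.append(f-f0);bot.pause(.02)
    return np.mean(d,0),s
d,s=avg();print("grip",d,s["width"],s["t"]);m0=np.array(s["moment"])
for k in range(1,N+1):
    off+=np.clip(d*.08,-.4,.4)
    a=np.pi*k/N
    q=c+off-1.6*a*AX
    bot.line_to(q,max(np.linalg.norm(q-p),.02)/.35,hori(A0-a));p=q
    d,s=avg()
    print(k,round(a,2),"F",d,"Mz",round(s["moment"][2]-m0[2],3),"off",off,round(s["width"],2),round(s["t"],2))
    if np.linalg.norm(d)>15: print("STOP");break
print(s["joint_pos"]);np.save("st.npy",np.r_[q,a])
E
```

```text
grip [-1.349 -2.333  0.019] 16.992365747161553 31.3583
1 0.16 F [-1.226 -2.218  0.177] Mz 0.008 off [-0.37  -0.333  0.002] 17.23 31.72
2 0.31 F [-1.352 -1.653  1.381] Mz 0.086 off [-0.468 -0.51   0.016] 16.82 32.08
3 0.47 F [-1.872 -1.536  0.784] Mz 0.076 off [-0.576 -0.643  0.126] 17.07 32.43
4 0.63 F [-1.848 -1.243  1.529] Mz 0.067 off [-0.726 -0.765  0.189] 16.89 32.79
5 0.79 F [-1.549 -1.278  1.913] Mz 0.021 off [-0.874 -0.865  0.311] 17.16 33.15
6 0.94 F [-1.588 -1.455  1.261] Mz 0.102 off [-0.998 -0.967  0.464] 16.86 33.51
7 1.1 F [-2.057 -1.245  2.358] Mz 0.051 off [-1.125 -1.084  0.565] 16.64 33.87
8 1.26 F [-2.169 -0.437  1.759] Mz 0.055 off [-1.289 -1.183  0.754] 16.89 34.23
9 1.41 F [-2.08  -0.783  1.268] Mz 0.08 off [-1.463 -1.218  0.894] 16.78 34.58
10 1.57 F [-2.392  0.498  1.419] Mz 0.055 off [-1.629 -1.281  0.996] 17.0 34.94
11 1.73 F [-2.271  0.436  0.718] Mz 0.032 off [-1.821 -1.241  1.109] 17.08 35.3
12 1.88 F [-1.902  0.897  0.848] Mz 0.033 off [-2.002 -1.206  1.167] 16.82 35.66
13 2.04 F [-1.79   1.281  0.758] Mz 0.013 off [-2.154 -1.134  1.235] 16.99 36.02
14 2.2 F [-1.069  1.505  0.677] Mz 0.061 off [-2.298 -1.032  1.295] 17.07 36.38
15 2.36 F [-1.231  1.409  0.676] Mz 0.01 off [-2.383 -0.911  1.35 ] 16.78 36.73
16 2.51 F [0.129 2.035 0.449] Mz 0.008 off [-2.481 -0.799  1.404] 16.61 37.09
17 2.67 F [-0.225  2.164  1.066] Mz 0.056 off [-2.471 -0.636  1.44 ] 16.94 37.45
18 2.83 F [0.501 1.329 0.94 ] Mz 0.096 off [-2.489 -0.463  1.525] 16.91 37.81
19 2.98 F [0.927 1.474 0.458] Mz 0.08 off [-2.449 -0.357  1.6  ] 17.07 38.17
20 3.14 F [1.705 1.037 0.891] Mz 0.035 off [-2.375 -0.239  1.637] 17.19 38.52
[ 0.399  0.151 -0.332 -0.05  -1.092 -2.723]
```

The turn went smoothly with forces under 3.5 N. Now I'll release, lift clear and check.

```bash
python3 - <<'E'
from h import *
st=np.load("st.npy");q=st[:3]
bot.move_gripper(22,5);bot.pause(.1);print(F()[0]-np.load("fg.npy"),F()[1]["width"])
bot.move_gripper(46);bot.line_to(q+90*AX,100)
bot.line_to(tw(-140,-90,320),250)
save("t4",bot.camera("top"));save("s4",bot.camera("side"));print(F()[1]["t"])
r=lambda n:cv2.cvtColor(cv2.imread(f"pics/{n}.png"),cv2.COLOR_BGR2RGB)
save("z5",np.hstack([crop("side",(236,154,60,90),6,r("s4")),crop("top",(232,154,64,90),6,r("t4"))]))
E
```

```text
[-0.138  1.057 -0.248] 21.637366672557395
41.625
```

View pics/z5.png

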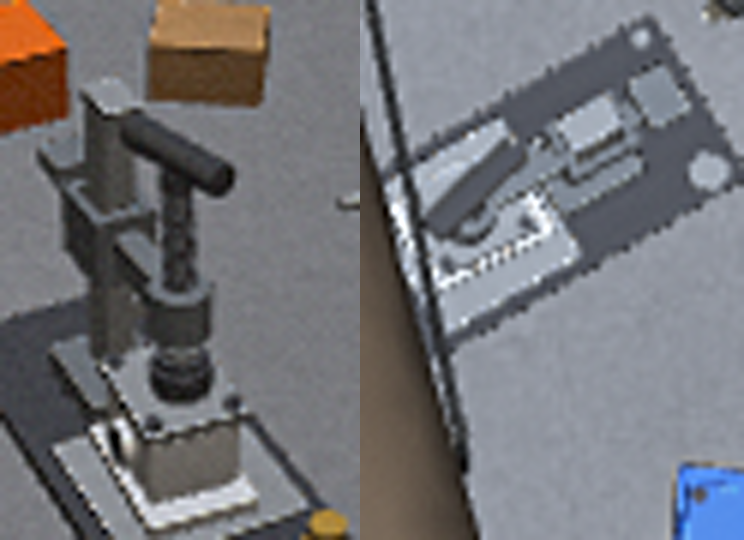

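The pump and jaw look unmoved, the handle shows the same direction (as expected after half a turn), and more of the screw shows above the pad. I'll check numerically how the parts shifted between the before and after pictures.

```bash
python3 - <<'E'
from h import *
r=lambda n:cv2.resize(cv2.imread(f"pics/{n}.png"),None,fx=8,fy=8,interpolation=cv2.INTER_CUBIC)
def sh(n,a,b,box):
    x,y,w,h=[int(v*8) for v in box];A,B=r(a),r(b)
    m=cv2.matchTemplate(B[y-32:y+h+32,x-32:x+w+32],A[y:y+h,x:x+w],cv2.TM_CCOEFF_NORMED)
    _,v,_,l=cv2.minMaxLoc(m);print(n,((l[0]-32)/8,(l[1]-32)/8),round(v,3))
C=lambda x,y,w,h:(236+x/6,154+y/6,w/6,h/6)
for n,b in dict(handle=(160,120,85,75),screw=(155,190,50,85),boss=(135,270,85,75),pad=(140,355,80,50),tab=(30,135,45,60),pump=(95,410,170,125),bar=(75,75,45,50)).items(): sh(n,"s2","s4",C(*b))
D=lambda x,y,w,h:(232+(x-360)/6,154+y/6,w/6,h/6)
for n,b in dict(handle=(415,130,120,115),pump=(440,190,130,100),bartop=(555,95,70,65)).items(): sh("top "+n,"t2","t4",D(*b))
for n,b in dict(adapter=(284,236,16,18),bearing=(272,298,32,28),spanner=(288,174,58,22),filter=(172,268,44,56),orange=(212,150,40,30),elbow=(322,318,30,36)).items(): sh(n,"s0" if 0 else "side0","s4",b)
E
```

```text
handle (-0.25, 0.875) 0.981
screw (0.0, 0.625) 0.937
boss (0.0, -0.25) 0.966
pad (0.125, 0.125) 0.976
tab (0.0, 0.0) 0.987
pump (0.0, 0.0) 0.998
bar (0.0, 0.0) 0.997
top handle (0.125, 0.0) 0.882
top pump (0.0, 0.0) 0.991
top bartop (0.0, 0.0) 0.979
adapter (0.0, 0.0) 0.996
bearing (0.0, 0.0) 0.991
spanner (0.0, 0.0) 0.992
filter (0.0, 0.0) 0.996
orange (0.125, 0.0) 0.942
elbow (0.0, 0.0) 0.982
```

```bash
python3 -c "
from plant import bot
print(bot.read_state()['t']);bot.close_job()"
```

```text
41.625
the job is handed in; nothing more can be done
```

The pump is clamped and the job is handed in at 41.6 s, with the gripper open and clear of everything. I viewed 8 pictures of the 10 allowed.

- **Pressing:** I slid the jaw down in small slow steps on its tab. The pad touched the pump at tab height 148.7 mm. The jaw then gave for about 5 mm and went solid at about 13 N down (15 N in all), under the 25 N limit, and it stayed bitten when let go.
- **Tightening:** I gripped the T-handle and turned it π clockwise in 20 force-corrected steps. The tool force stayed below about 3.5 N.
- **Last checks:** Comparing pictures from before and after the turn, the handle dropped about 3 mm and the arm end rose about 1 mm, so the jaw is still bound. The pump and bar had not moved, and neither had the adapter, bearing, spanner, filter and elbow. The orange carton matched to 0.1 px; I did not compare the nut or the brown carton.

**Disagreements:**
- The screw's drop relative to the jaw measured about 4 mm, against 5 mm expected for half a turn. That is close to what these pictures can resolve.
- The turning moment read only 0.01–0.10 N m above its value at grip, below the 0.16 N m stated. The grip stayed at 17 mm, so I take it the handle turned with the fingers.

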